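# Wind back and pin the feed wheel of a card dealing machine

## Robot

A 7-joint arm with a two-finger parallel gripper is mounted at the origin on the work surface. World frame = base frame: x ahead of the robot, y to its left, z up, the work surface at z = 0. Lengths are in m, angles in rad, forces in N, time in s.
With the tool pointing down it reaches from about 0.425 to 0.875 m from the base axis. Payload 4.7 kg.
Tool frame: the origin (TCP) lies between the finger pads; the fingertips stand ctrl.tip_reach ahead of it and the grasp point (between the pads) lies 5 mm behind it (ctrl.tip_reach is the distance from the TCP to the fingertips, in m); z points along the fingers, y is the direction in which the jaws open and shut (so a half turn about z gives the same grasp; the last joint's range is limited). The gripper opens to 87 mm and grips with 3 to 60 N. Pads are 19 mm wide; open, the fingers measure 117 mm over their backs; the gripper's body (75 mm by 190 mm) begins 51 mm behind the grasp point.
Start: joints at [-1.231, 0.321, -0.07, 1.45, 0.023, 1.371, -0.057], TCP at [0.208, 0.616, 0.237] pointing down, gripper open.
Joint ranges: [-2.86, 2.86], [-0.3, 2.09], [-1.38, 1.24], [0.06, 2.45], [-1.56, 4.7], [0.09, 2.05], [-2.69, 2.69]. Speed limits (rad/s): [2.57, 2.57, 3.14, 3.14, 3.14, 3.14, 3.14].

## Interface

Orientations are given as a rotation vector (axis times angle).
In Python, from bench import ctrl gives the robot as it stands.
- The arm moves only by the shell command python3 -m handwheel 'ROWS' [FORCE]. ROWS is JSON, a list of rows, each a list of 7 numbers: the shift along the tool's x, y, z in mm, then the turn, a rotation vector about the tool's x, y, z in rad, then the gripper's target within -1 to 1 (shut at 1, half-way at 0, fully open at -1). In form: [[dx, dy, dz, ax, ay, az, grip], ...]. A call has 1 to 12 rows; each row is the pose to reach, as a shift and turn from the pose commanded when the call began, along the tool's axes at that moment; what a row does not reach only later rows make up. A row lasts 1/8 s, in which the tool goes at most 62.5 mm and 10.7 degrees, less where a joint would pass 70% of its speed; a pose out of reach is approached as far as the arm can. A call with a gripper value outside its range is refused whole. The fingers move at their own pace and stop on an object; FORCE is the grip in N (left out, the last holds). Time passes only in rows, so rows that repeat a pose let the fingers close. It gives the time, the measured TCP pose, the force and the opening at its end, in the units of the state.
- ctrl.get_state(): the state, without advancing time (a new reading comes with each control period).
- ctrl.get_image(name): name is "scene" or "side" or "wrist"; returns the picture (420x560x3 uint8, red, green, blue); there is no depth.
- ctrl.camera_model(name): a dict with "mtx" (3x3 intrinsics, pixels), "xyz" and "orientation" of the camera in the world. Camera axes: x right, y up, looking along -z (the intrinsics and any distortion apply to the point x, -y, -z); pixel columns grow to the right and rows downward; lengths in m; the calibration is good to about 2 mm. The wrist camera is an equidistant fisheye: a pixel r from the principal point sees the ray r / f radians off the axis. A picture is of the moment at which its call begins: read the wrist's pose just before it. camera_model takes no time and is no camera call; for the wrist camera it gives the pose at the moment of the call.
- ctrl.close_job(): hands the job in, once; it reports no verdict.
The state is a dict: "time": time; "joint_positions": joint angles; "qd": joint speeds; "joint_torque": joint torques, N m; "position": TCP position; "tool_rot": TCP orientation; "ft_force": force on the tool from outside, world axes, zero at the start; "torque": the same for the moment, N m; "grip_width": opening from 0.0 (shut) to 1.0 (fully open).
Only numpy, scipy, OpenCV 4.12 (cv2) and the standard library are available. Lean on these libraries where they do the work, as an engineer would, in place of code of your own. Each camera call takes 0.05 s, during which the arm holds its last target.

## Task

Ready the card dealing machine for loading: take the red-headed locking pin out of its parking block, put it down into the orange-ringed hole of the sprung feed wheel, and use it as a crank to wind the wheel counter-clockwise against its spring until the pin drops through into the hidden lock hole under the wheel, somewhere beside the yellow arc. Feel for that hole with light pressure (never more than about 40 N on the pin), never let the wheel fly back, push the pin fully home and let go so that it alone keeps the wheel wound. Leave the pawns and the die where they are.

Things in the scene. Friction and masses are not known exactly. Their poses are not given: they have to be found in the camera images.
- machine: Card dealing machine, cover off, fixed to the table: dark grey casing 210 mm (its x) by 310 mm (its y), top 45 mm above the table. Origin: on the feed wheel's upright axis, at table height; z up. A pile of cards, top 63 mm above the table, fills its -y end (y from -196 to -114 mm).
- hub (a point): Top of the blue hub cap (52 mm across), on the upright axis of the sprung feed wheel, 79 mm above the table. The wheel is a flat aluminium disc, 168 mm across, 12 mm thick, top face 75 mm above the table.
- yellow_arc (a point): Middle of the yellow arc on the casing top beside the wheel. Under the wheel lies a fixed flat steel lock plate, top 61 mm above the table, with one lock hole, 16 mm across, 16 mm deep, 62 mm from the wheel axis. The wheel hides it; it lies differently each time, so that the wheel's hole comes over it at some wheel angle from 1.0 to 1.6 rad (the arc spans 0.93 to 1.69).
- wheel (a joint): Angle of the feed wheel in rad, 0 at its rest stop (where the spring keeps it), growing counter-clockwise seen from above, stop at 1.9. The spring turns it back with 0.135 N m at 0, rising by 0.09 N m per rad (2 to 5 N felt at the wheel's hole); it flies back when let go unpinned.
- eye (a point): Centre of the orange-ringed through hole of the wheel, level with the wheel's top face (75 mm above the table). Bore 14 mm across, 12 mm deep, 62 mm from the wheel axis. It moves with the wheel; at wheel angle 0 it lies at -1.05 rad from the machine's x axis, seen from above.
- pin: Loose locking pin, about 80 g, upright in the parking block. Steel shaft 12 mm across, 34 mm long, its foot chamfered (6 mm across at the very end, full after 4 mm); above it a red square head 22 x 22 mm, 38 mm tall. Origin: centre of the foot; z up the pin, x and y square to the head's flat sides.
- pin_tip (a point): Centre of the pin's foot (same point as the pin's origin). In the wheel's hole, standing on the lock plate, it is 61 mm above the table; in the lock hole it drops 16 mm further, to 45 mm, the head's underside then 4 mm above the wheel.
- block: Fixed grey parking block, 70 x 70 x 30 mm high; origin at the centre of its underside. A 14.5 mm bore, 24 mm deep, in the middle of its top holds the pin, whose foot stands 6 mm above the table.
- green_pawn: Loose green pawn, 24 mm across, 36 mm tall; origin under its centre. Leave alone.
- purple_pawn: Loose purple pawn, 24 mm across, 36 mm tall; origin under its centre. Leave alone.
- die: Loose blue die, 18 mm cube; origin under its centre. Leave alone.

How it is judged:
By the outcome, as a careful person would: the job done as asked, in the order asked, and still so for the second after the job is handed in, with the robot touching nothing.
It also fails if it takes over 64 s, if anything falls off the work surface, if the arm or the gripper's body presses on something with over 40 N, if the wrist force passes 120 N, or if a joint passes its speed limit or range.

## Working session

There is one attempt and no reset: what is moved stays moved. The work goes in short steps, Python scripts to look and compute and a shell command to move; the robot and the scene stay as the last step left them, time stands still between calls to the robot, and variables do not carry over. Pictures are saved under pics/ and viewed, and the job is handed in when it is done.

```bash
ls; mkdir -p pics
python3 - <<'E'
from bench import ctrl
import cv2
s=ctrl.get_state(); print(s, ctrl.tip_reach)
for n in ["scene","side","wrist"]:
    m=ctrl.camera_model(n); print(n,m)
    im=ctrl.get_image(n); cv2.imwrite(f"pics/{n}0.png",im[:,:,::-1])
E
```

```text
pics
{'time': 0.0, 'joint_positions': array([-1.2308991 ,  0.32183161, -0.07006045,  1.45167733,  0.02260529,
        1.37078914, -0.0568784 ]), 'qd': array([ 0.00035222, -0.00062798,  0.0013606 ,  0.00027921, -0.00122187,
        0.00073582,  0.0008108 ]), 'joint_torque': array([-4.64404475e-04, -4.91294575e+01, -4.04298278e-01, -3.12526846e+01,
       -6.38725958e-02,  4.38307668e-02,  1.67934240e-04]), 'position': array([0.20793546, 0.61528798, 0.23545453]), 'tool_rot': array([-5.09421014e-01, -3.09980986e+00,  2.99741881e-03]), 'ft_force': array([-0.27727156, -0.80719111,  0.03090117]), 'torque': array([ 0.00726982, -0.0667963 , -0.04270388]), 'grip_width': 1.0005675295496173} 0.014
scene {'mtx': array([[448.2049424 ,   0.        , 282.41960258],
       [  0.        , 448.2049424 , 195.51600395],
       [  0.        ,   0.        ,   1.        ]]), 'xyz': array([1.03180139, 0.08043484, 0.82951686]), 'orientation': array([0.46973861, 0.4347093 , 1.48225137])}
side {'mtx': array([[390.93568747,   0.        , 279.00037305],
       [  0.        , 390.93568747, 212.16672125],
       [  0.        ,   0.        ,   1.        ]]), 'xyz': array([0.14823954, 0.47720816, 0.58897796]), 'orientation': array([ 0.37333516, -0.9443215 , -2.24304863])}
wrist {'mtx': array([[325.1922621 ,   0.        , 274.7411811 ],
       [  0.        , 325.1922621 , 208.62645456],
       [  0.        ,   0.        ,   1.        ]]), 'xyz': array([0.1463135 , 0.63532358, 0.3843835 ]), 'orientation': array([-0.21365838, -0.14920603,  1.23874635])}
```

View pics/scene0.png

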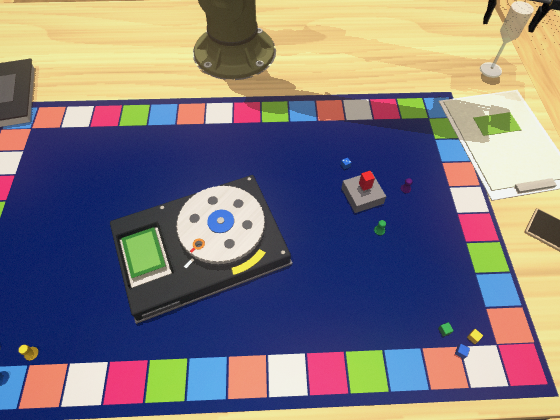

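View pics/side0.png

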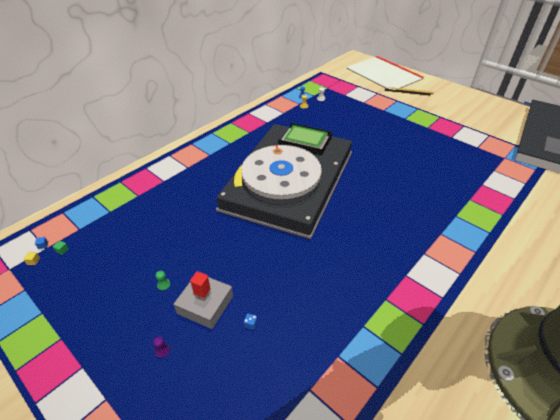

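View pics/wrist0.png

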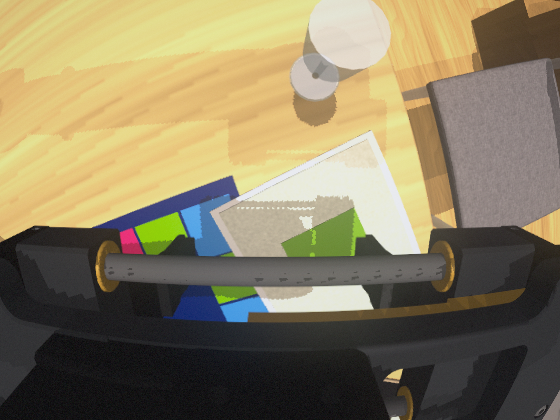

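The scene view shows the hub at about (221,221), the orange eye at (198,243), the yellow arc at (248,263), and the pin and block at (367,181). The die is at (346,161), the green pawn at (380,227) and the purple pawn at (407,184). The side view shows the same things. Next I'll measure them.

```bash
cat > h.py <<'E'
import numpy as np, cv2
from scipy.spatial.transform import Rotation as R
from bench import ctrl
def ray(name,u,v,m=None):
    m=m or ctrl.camera_model(name); K=m["mtx"]
    x=(u-K[0,2])/K[0,0]; y=(v-K[1,2])/K[1,1]
    if name=="wrist":
        r=np.hypot(x,y); d=np.array([x/r*np.sin(r),-y/r*np.sin(r),-np.cos(r)]) if r>1e-9 else np.array([0,0,-1.])
    else: d=np.array([x,-y,-1.])
    return m["xyz"], R.from_rotvec(m["orientation"]).apply(d/np.linalg.norm(d))
def onz(name,u,v,z,m=None):
    o,d=ray(name,u,v,m); return o+d*(z-o[2])/d[2]
def proj(name,p,m=None):
    m=m or ctrl.camera_model(name);K=m["mtx"]
    q=R.from_rotvec(m["orientation"]).inv().apply(np.array(p)-m["xyz"]); x,y,z=q[0],-q[1],-q[2]
    if name=="wrist":
        r=np.hypot(x,y); t=np.arctan2(r,z); return K[0,0]*x/r*t+K[0,2],K[1,1]*y/r*t+K[1,2]
    return K[0,0]*x/z+K[0,2],K[1,1]*y/z+K[1,2]
def blobs(im,lo,hi,amin=15):
    hsv=cv2.cvtColor(im,cv2.COLOR_RGB2HSV); m=cv2.inRange(hsv,np.array(lo),np.array(hi))
    n,l,st,c=cv2.connectedComponentsWithStats(m)
    return [(tuple(c[i].round(1)),tuple(st[i])) for i in range(1,n) if st[i][4]>=amin],l
E
python3 - <<'E'
from h import *
for n in ["scene","side"]:
    im=cv2.imread(f"pics/{n}0.png")[:,:,::-1].copy()
    print(n)
    for k,lo,hi in [("red",(0,170,90),(6,255,255)),("orange",(7,150,120),(18,255,255)),("yellow",(24,150,120),(34,255,255)),("blue",(104,140,150),(114,255,255)),("green",(55,100,40),(80,255,255)),("purple",(140,100,30),(165,255,255))]:
        b,_=blobs(im,lo,hi); 
        for c,s in b:
            z=dict(red=.06,orange=.075,yellow=.045,blue=.079,green=.02,purple=.02)[k]
            print(k,c,s,onz(n,*c,z).round(4)[:2])
for n,box in [("scene",(320,140,430,250)),("side",(130,250,280,370)),("scene",(100,160,310,330)),("side",(210,110,360,240))]:
    im=cv2.imread(f"pics/{n}0.png"); x0,y0,x1,y1=box; c=im[y0:y1,x0:x1]
    f=4 if x1-x0<160 else 3
    cv2.imwrite(f"pics/z_{n}_{x0}.png",cv2.resize(c,None,fx=f,fy=f,interpolation=cv2.INTER_CUBIC))
E
```

```text
scene
red (np.float64(367.5), np.float64(175.4)) (np.int32(362), np.int32(171), np.int32(12), np.int32(10), np.int32(74)) [0.4835 0.2931]
orange (np.float64(197.9), np.float64(243.6)) (np.int32(193), np.int32(239), np.int32(11), np.int32(10), np.int32(58)) [ 0.6392 -0.0535]
yellow (np.float64(248.6), np.float64(262.4)) (np.int32(232), np.int32(249), np.int32(34), np.int32(25), np.int32(272)) [0.6676 0.0399]
yellow (np.float64(476.2), np.float64(334.7)) (np.int32(471), np.int32(329), np.int32(12), np.int32(12), np.int32(82)) [0.8212 0.4364]
yellow (np.float64(22.9), np.float64(348.6)) (np.int32(19), np.int32(345), np.int32(9), np.int32(8), np.int32(56)) [ 0.812  -0.3439]
blue (np.float64(431.8), np.float64(107.6)) (np.int32(424), np.int32(98), np.int32(21), np.int32(20), np.int32(190)) [0.3106 0.4653]
blue (np.float64(162.7), np.float64(114.2)) (np.int32(148), np.int32(104), np.int32(29), np.int32(21), np.int32(549)) [ 0.3095 -0.1515]
blue (np.float64(33.4), np.float64(113.2)) (np.int32(31), np.int32(107), np.int32(6), np.int32(16), np.int32(44)) [ 0.2961 -0.4429]
blue (np.float64(301
[... 6530 characters left out ...]
99)) [0.8453 0.1858]
purple (np.float64(477.2), np.float64(191.4)) (np.int32(470), np.int32(185), np.int32(18), np.int32(15), np.int32(25)) [ 0.2667 -0.293 ]
purple (np.float64(506.8), np.float64(201.5)) (np.int32(498), np.int32(192), np.int32(16), np.int32(23), np.int32(36)) [ 0.2066 -0.3033]
purple (np.float64(414.5), np.float64(297.8)) (np.int32(387), np.int32(276), np.int32(55), np.int32(48), np.int32(145)) [0.2335 0.0472]
purple (np.float64(160.5), np.float64(347.3)) (np.int32(154), np.int32(337), np.int32(15), np.int32(20), np.int32(203)) [0.4785 0.3913]
purple (np.float64(48.0), np.float64(371.7)) (np.int32(16), np.int32(340), np.int32(65), np.int32(62), np.int32(193)) [0.5694 0.5257]
```

```bash
ls pics
```

```text
scene0.png
side0.png
wrist0.png
z_scene_100.png
z_scene_320.png
z_side_130.png
z_side_210.png
```

View pics/z_scene_320.png

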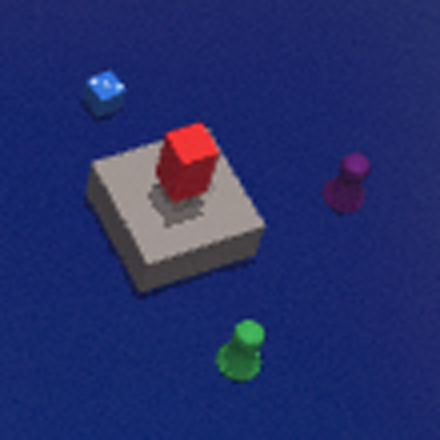

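View pics/z_side_130.png

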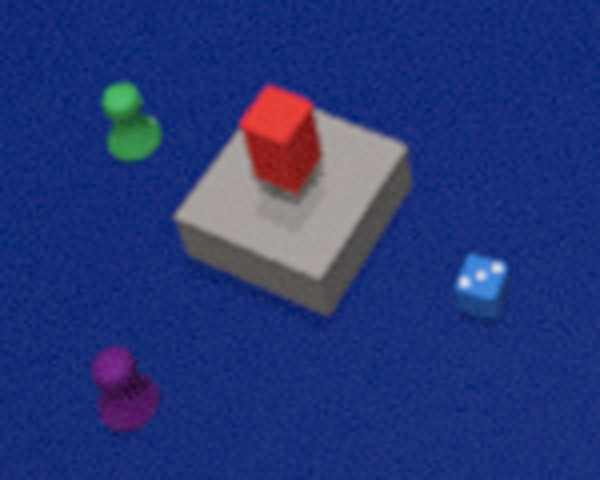

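View pics/z_scene_100.png

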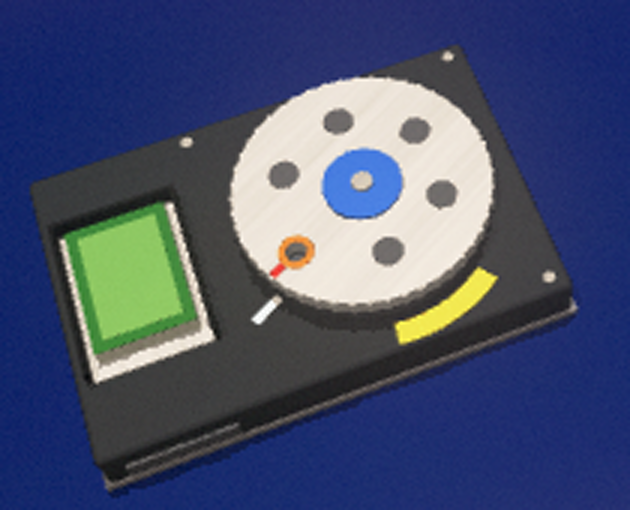

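The zooms show the head-top and block-top corners clearly. I'll cast rays through those and fit the wheel rim.

Run:
```python
from h import *
def pts(n,l,ox,oy,z): return np.array([onz(n,ox+(u+.5)/4-.5,oy+(v+.5)/4-.5,z)[:2] for u,v in l])
def rep(t,P):
    print(t,P.round(4).tolist())
    if len(P)==4: print(' c',P.mean(0).round(4))
    for a,b in zip(P,np.roll(P,-1,0)):
        d=b-a; print('  len %.4f ang %.3f'%(np.hypot(*d),np.arctan2(d[1],d[0])%(np.pi/2)))
rep('head sc',pts("scene",[(165,132),(203,124),(219,153),(180,165)],320,140,.078))
rep('head sd',pts("side",[(246,118),(270,86),(313,102),(288,140)],130,250,.078))
P=pts("scene",[(92,162),(147,266),(265,225)],320,140,.030); rep('blk sc',P); print((P[0]+P[2])/2)
P=pts("side",[(175,217),(322,278),(407,149)],130,250,.030); rep('blk sd',P); print((P[0]+P[2])/2)
# wheel: bright low-sat mask -> points on plane -> min enclosing circle
for n,seed in [("scene",(225,205)),("side",(300,160))]:
    im=cv2.imread(f"pics/{n}0.png"); hsv=cv2.cvtColor(im,cv2.COLOR_BGR2HSV)
    m=cv2.inRange(hsv,np.array((0,0,165)),np.array((179,60,255)))
    cs,_=cv2.findContours(m,cv2.RETR_EXTERNAL,cv2.CHAIN_APPROX_NONE); c=max(cs,key=lambda c:cv2.contourArea(c) if cv2.pointPolygonTest(c,tuple(map(float,proj(n,(.593,-.011,.075)))),False)>0 else 0)
    Q=np.array([onz(n,*p[0],.075)[:2] for p in c]); 
    A=np.c_[2*Q,np.ones(len(Q))]; s=np.linalg.lstsq(A,(Q**2).sum(1),rcond=None)[0]; print(n,'wheel',s[:2],np.sqrt(s[2]+s[:2]@s[:2]),cv2.minEnclosingCircle((Q*1000).astype(np.float32)))
    # orange
    m=cv2.inRange(hsv,np.array((5,110,110)),np.array((20,255,255))); x,y=map(int,proj(n,(.639,-.0535,.075)));m[:y-12]=0;m[y+12:]=0;m[:,:x-12]=0;m[:,x+12:]=0
    Q=np.array([onz(n,u,v,.075)[:2] for v,u in np.argwhere(m)]); print('eye',Q.mean(0),cv2.minEnclosingCircle((Q*1000).astype(np.float32)))
```

```text
head sc [[0.4887, 0.2754], [0.4843, 0.296], [0.5031, 0.3014], [0.5099, 0.2802]]
 c [0.4965 0.2882]
  len 0.0210 ang 0.210
  len 0.0196 ang 0.282
  len 0.0223 ang 0.308
  len 0.0217 ang 0.221
head sd [[0.5049, 0.2991], [0.5103, 0.2826], [0.4912, 0.276], [0.4843, 0.2946]]
 c [0.4977 0.2881]
  len 0.0174 ang 0.315
  len 0.0202 ang 0.332
  len 0.0198 ang 0.357
  len 0.0211 ang 0.215
blk sc [[0.4727, 0.245], [0.5406, 0.2661], [0.5173, 0.3327]]
  len 0.0710 ang 0.301
  len 0.0706 ang 0.336
  len 0.0984 ang 1.101
[0.49501586 0.28887862]
blk sd [[0.5205, 0.3335], [0.4538, 0.3109], [0.4745, 0.246]]
  len 0.0704 ang 0.327
  len 0.0681 ang 0.308
  len 0.0989 ang 1.087
[0.49749895 0.28977363]
scene wheel [ 0.59034632 -0.01105891] 0.0812342141429254 ((592.556640625, -12.72059440612793), 84.67823028564453)
eye [ 0.63903104 -0.0527049 ] ((638.9411010742188, -52.9815673828125), 11.674507141113281)
side wheel [ 0.59345297 -0.01131207] 0.08196388579218503 ((595.4192504882812, -12.662910461425781), 85.43697357177734)
eye [ 0.64460667 -0.05409708] ((645.5280151367188, -55.16563034057617), 12.135815620422363)
```

```bash
cat >> h.py <<'E'
def to(p,yaw=None):
    "shift in tool axes (mm) and turn (rotvec) from measured pose; yaw = world heading of jaw axis (tool y), tool straight down"
    s=ctrl.get_state(); T=R.from_rotvec(s["tool_rot"]); d=T.inv().apply(np.array(p)-s["position"])*1000
    w=np.zeros(3)
    if yaw is not None:
        best=None
        for k in (0,1,2,3):
            a=yaw+k*np.pi/2; y=np.array([np.cos(a),np.sin(a),0]); z=np.array([0,0,-1.]); G=R.from_matrix(np.c_[np.cross(y,z),y,z])
            w_=(T.inv()*G).as_rotvec()
            if best is None or np.linalg.norm(w_)<np.linalg.norm(best): best=w_
        w=best
    return d.round(1),w.round(4)
def st():
    s=ctrl.get_state(); T=R.from_rotvec(s["tool_rot"]).as_matrix()
    print('t %.2f pos %s F %s grip %.3f tx %s ty %s tz %s j7 %.2f'%(s["time"],(s["position"]*1000).round(1),s["ft_force"].round(1),s["grip_width"],T[:,0].round(3),T[:,1].round(3),T[:,2].round(3),s["joint_positions"][6]))
E
python3 - <<'E'
from h import *
st(); print(to((.497,.2885,.17),.28)); print(to((.497,.2885,.17),.28+np.pi/2))
E
```

```text
t 0.15 pos [208.  615.4 235.7] F [ 0.   0.8 -0.1] grip 0.998 tx [-0.947  0.32  -0.   ] ty [ 0.32   0.947 -0.002] tz [-0.    -0.001 -1.   ] j7 -0.06
(array([-378.5, -217.1,   66. ]), array([-1.500e-03, -4.000e-04, -6.058e-01]))
(array([-378.5, -217.1,   66. ]), array([-1.500e-03, -4.000e-04, -6.058e-01]))
```

```bash
python3 -m handwheel '[[-50,-29,9,0,0,-0.08,-1],[-100,-58,18,0,0,-0.16,-1],[-150,-86,26,0,0,-0.24,-1],[-200,-115,35,0,0,-0.32,-1],[-250,-143,44,0,0,-0.40,-1],[-300,-172,53,0,0,-0.48,-1],[-345,-198,60,0,0,-0.55,-1],[-378.5,-217,66,0,0,-0.606,-1],[-378.5,-217,66,0,0,-0.606,-1],[-378.5,-217,66,0,0,-0.606,-1]]' 30
python3 - <<'E'
from h import *
st(); 
m=ctrl.camera_model("wrist"); im=ctrl.get_image("wrist"); cv2.imwrite("pics/w1.png",im[:,:,::-1])
print(proj("wrist",(.497,.2885,.078),m), m)
E
```

```text
time: 1.4
position: [0.4966, 0.2898, 0.1704]
tool_rot: [0.439, -3.11, -0.001]
ft_force: [-0.4, 0.2, -0.4]
grip_width: 0.998
t 1.40 pos [496.6 289.8 170.4] F [-0.4  0.2 -0.4] grip 0.998 tx [-0.961 -0.277  0.001] ty [-0.277  0.961  0.001] tz [-0.001  0.001 -1.   ] j7 1.30
(np.float64(275.00339048239005), np.float64(215.9177250942382)) {'mtx': array([[325.1922621 ,   0.        , 274.7411811 ],
       [  0.        , 325.1922621 , 208.62645456],
       [  0.        ,   0.        ,   1.        ]]), 'xyz': array([0.43411676, 0.27027753, 0.31923127]), 'orientation': array([-0.16922353, -0.22414852,  1.84079265])}
```

View pics/w1.png

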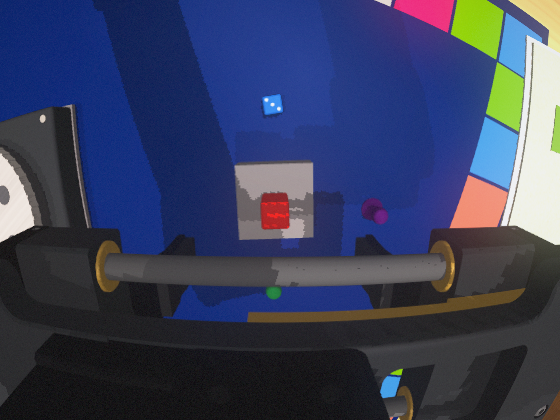

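Run:
```python
import cv2
im=cv2.imread("pics/w1.png"); cv2.imwrite("pics/w1z.png",cv2.resize(im[150:250,220:330],None,fx=5,fy=5,interpolation=cv2.INTER_CUBIC))
from h import *
m=dict(mtx=np.array([[325.1922621,0,274.7411811],[0,325.1922621,208.62645456],[0,0,1]]),xyz=np.array([0.43411676,0.27027753,0.31923127]),orientation=np.array([-0.16922353,-0.22414852,1.84079265]))
T=R.from_rotvec([.439,-3.11,-.001]).as_matrix()
for z in (.078,.040,.03):
  print(z,[np.round(proj("wrist",np.array([.497,.2885,z])+a*T[:,0]+b*T[:,1],m),1).tolist() for a in (-.011,.011) for b in (-.011,.011)])
```

```text
0.078 [[260.9, 229.5], [289.1, 229.5], [260.5, 202.0], [289.5, 202.0]]
0.04 [[262.6, 216.7], [287.3, 216.7], [262.4, 192.4], [287.6, 192.4]]
0.03 [[263.0, 213.8], [286.9, 213.8], [262.8, 190.3], [287.1, 190.3]]
```

View pics/w1z.png

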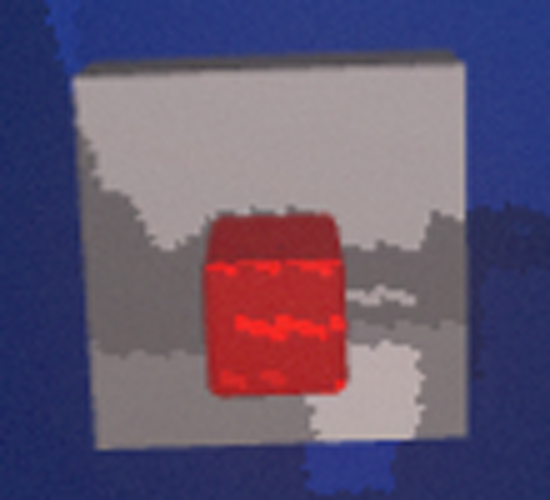

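Head top face spans columns 261–289 and rows 202–229, which matches the prediction to under 1 mm and in yaw. Next I'll descend and grip.

```bash
python3 -m handwheel '[[0,-1.4,30,0,0,0,-1],[0,-1.4,60,0,0,0,-1],[0,-1.4,85,0,0,0,-1],[0,-1.4,103,0,0,0,-1],[0,-1.4,111,0,0,0,-1],[0,-1.4,112,0,0,0,-1],[0,-1.4,112,0,0,0,-0.5],[0,-1.4,112,0,0,0,0.2],[0,-1.4,112,0,0,0,1],[0,-1.4,112,0,0,0,1],[0,-1.4,112,0,0,0,1],[0,-1.4,112,0,0,0,1]]' 45
python3 -c "from h import *; st()"
```

```text
time: 2.95
position: [0.4976, 0.2878, 0.0586]
tool_rot: [-0.439, 3.111, 0.0]
ft_force: [0.2, -0.3, 0.1]
grip_width: 0.402
t 2.95 pos [497.6 287.8  58.6] F [ 0.2 -0.3  0.1] grip 0.402 tx [-0.961 -0.277 -0.   ] ty [-0.277  0.961  0.   ] tz [ 0.  0. -1.] j7 1.32
```

```bash
python3 -m handwheel '[[0,0,0,0,0,0,1],[0,0,0,0,0,0,1],[0,0,0,0,0,0,1],[0,0,0,0,0,0,1]]' 45
python3 -c "from h import *; st()"
```

```text
time: 3.45
position: [0.4976, 0.2878, 0.0586]
tool_rot: [-0.439, 3.111, 0.0]
ft_force: [0.1, 1.0, -0.1]
grip_width: 0.252
t 3.45 pos [497.6 287.8  58.6] F [ 0.1  1.  -0.1] grip 0.252 tx [-0.961 -0.277 -0.   ] ty [-0.277  0.961  0.   ] tz [ 0.  0. -1.] j7 1.32
```

```bash
python3 -m handwheel '[[0,0,-15,0,0,0,1],[0,0,-40,0,0,0,1],[0,0,-70,0,0,0,1],[0,0,-96,0,0,0,1],[-10,-42,-96,0,0,0,1],[-22,-92,-96,0,0,0,1],[-34,-142,-96,0,0,0,1],[-46,-192,-96,0,0,0,1],[-58,-242,-96,0,0,0,1],[-70,-292,-96,0,0,0,1],[-82,-340,-96,0,0,0,1],[-89,-367,-96,0,0,0,1]]' 45
python3 -m handwheel '[[0,0,0,0,0,0,1],[0,0,0,0,0,0,1]]'
python3 - <<'E'
from h import *
st(); 
m=ctrl.camera_model("wrist"); im=ctrl.get_image("wrist"); cv2.imwrite("pics/w2.png",im[:,:,::-1])
print(proj("wrist",(.641,-.0533,.075),m), proj("wrist",(.5935,-.0115,.079),m),m)
import pickle; pickle.dump(m,open("m2.pkl","wb"))
E
```

```text
time: 4.95
position: [0.6851, -0.0445, 0.1555]
tool_rot: [0.433, -3.112, 0.003]
ft_force: [0.5, 0.9, -0.8]
grip_width: 0.253
time: 5.2
position: [0.6843, -0.0393, 0.1549]
tool_rot: [0.44, -3.11, -0.002]
ft_force: [0.2, 0.6, -0.9]
grip_width: 0.248
t 5.20 pos [684.3 -39.3 154.9] F [ 0.2  0.6 -0.9] grip 0.248 tx [-0.961 -0.277  0.   ] ty [-0.277  0.961  0.001] tz [-0.     0.001 -1.   ] j7 1.97
(np.float64(274.7747063324775), np.float64(157.96431098766226)) (np.float64(351.5667762843802), np.float64(111.11062032964549)) {'mtx': array([[325.1922621 ,   0.        , 274.7411811 ],
       [  0.        , 325.1922621 , 208.62645456],
       [  0.        ,   0.        ,   1.        ]]), 'xyz': array([ 0.62177878, -0.05889731,  0.30372648]), 'orientation': array([-0.16909867, -0.22499648,  1.84127452])}
```

View pics/w2.png

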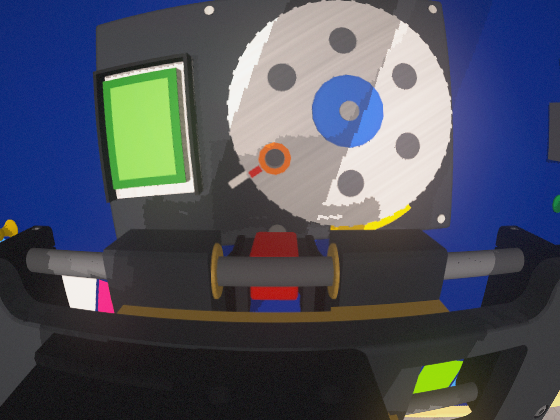

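The wrist view shows the pin held at about (275,265), the eye at about (275,158) and the hub at (348,111), close to the predictions. Next I'll refine the eye and hub positions.

Run:
```python
from h import *
import pickle; m=pickle.load(open("m2.pkl","rb"))
im=cv2.imread("pics/w2.png")[:,:,::-1].copy()
def rim(lo,hi,box,z):
    hsv=cv2.cvtColor(im,cv2.COLOR_RGB2HSV); k=cv2.inRange(hsv,np.array(lo),np.array(hi)); M=np.zeros_like(k);x0,y0,x1,y1=box;M[y0:y1,x0:x1]=k[y0:y1,x0:x1]
    cs,_=cv2.findContours(M,cv2.RETR_EXTERNAL,cv2.CHAIN_APPROX_NONE); c=max(cs,key=cv2.contourArea)
    Q=np.array([onz("wrist",*p[0],z,m)[:2] for p in c]); s=np.linalg.lstsq(np.c_[2*Q,np.ones(len(Q))],(Q**2).sum(1),rcond=None)[0]
    return s[:2],np.sqrt(s[2]+s[:2]@s[:2])
e,r=rim((5,150,100),(20,255,255),(245,130,305,190),.075); print('eye',e,r)
h,r=rim((100,120,60),(118,255,255),(300,60,395,160),.079); print('hub',h,r)
d=e-h; print(np.hypot(*d),np.arctan2(d[1],d[0]))
st(); print(to((e[0],e[1],.150)))
```

```text
eye [ 0.64126137 -0.05352381] 0.01079045745709352
hub [ 0.59381771 -0.01392486] 0.025053187952242772
0.061797884608481145 -0.695515990047497
t 5.25 pos [684.3 -38.5 154.9] F [-0.   1.  -1.4] grip 0.252 tx [-0.96  -0.278 -0.   ] ty [-0.278  0.96   0.001] tz [-0.     0.001 -1.   ] j7 1.97
(array([45.5, -2.5,  4.9]), array([0., 0., 0.]))
```

```bash
python3 -m handwheel '[[25,-1.5,3,0,0,0,1],[42,-2.5,5,0,0,0,1],[45.5,-2.5,5,0,0,0,1],[45.5,-2.5,10,0,0,0,1],[45.5,-2.5,18,0,0,0,1],[45.5,-2.5,22,0,0,0,1],[45.5,-2.5,24,0,0,0,1],[45.5,-2.5,24,0,0,0,1]]'
python3 - <<'E'
from h import *
st(); print(to((.6413,-.0535,.1266)))
for n in ("side","scene"):
    im=ctrl.get_image(n); x,y=map(int,proj(n,(.641,-.0535,.09))); cv2.imwrite(f"pics/{n}3.png",cv2.resize(im[y-50:y+50,x-60:x+60,::-1],None,fx=5,fy=5,interpolation=cv2.INTER_CUBIC))
E
```

```text
time: 6.25
position: [0.6416, -0.0553, 0.1303]
tool_rot: [0.439, -3.11, 0.0]
ft_force: [-0.6, -0.2, -1.4]
grip_width: 0.253
t 6.25 pos [641.6 -55.3 130.3] F [-0.6 -0.2 -1.4] grip 0.253 tx [-0.961 -0.277  0.   ] ty [-0.277  0.961  0.   ] tz [-0. -0. -1.] j7 1.99
(array([-0.2,  1.8,  3.7]), array([0., 0., 0.]))
```

View pics/side3.png

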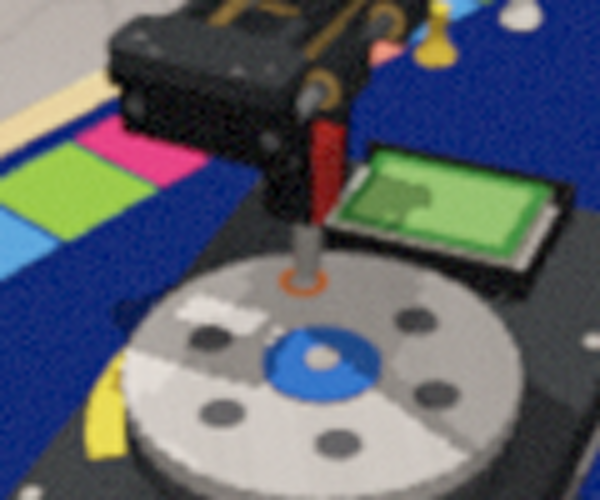

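View pics/scene3.png

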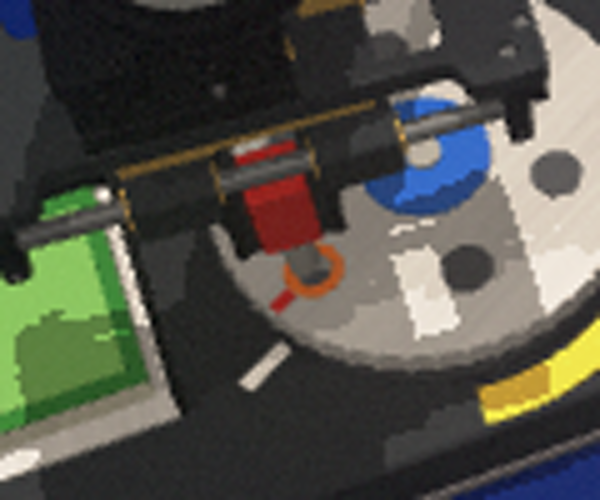

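Both views show the foot just above the orange ring, about 2 mm off in the direction of the measured -1.8 mm error. I'll correct that and lower.

```bash
python3 -m handwheel '[[0,1.8,0,0,0,0,1],[0,1.8,1,0,0,0,1],[0,1.8,3,0,0,0,1],[0,1.8,4.5,0,0,0,1],[0,1.8,5.5,0,0,0,1],[0,1.8,5.5,0,0,0,1]]'
python3 -c "
from h import *
st(); print(to((.6413,-.0535,.1136)))"
```

```text
time: 7.1
position: [0.641, -0.0536, 0.1249]
tool_rot: [0.439, -3.111, -0.0]
ft_force: [0.3, 0.5, -1.7]
grip_width: 0.254
t 7.10 pos [641.  -53.6 124.9] F [ 0.3  0.5 -1.7] grip 0.254 tx [-0.961 -0.277  0.   ] ty [-0.277  0.961  0.   ] tz [-0.  0. -1.] j7 1.99
(array([-0.3, -0. , 11.3]), array([0., 0., 0.]))
```

```bash
python3 -m handwheel '[[0,0,2,0,0,0,1],[0,0,4,0,0,0,1],[0,0,6,0,0,0,1],[0,0,8,0,0,0,1],[0,0,8,0,0,0,1]]'
python3 -c "
from h import *
st(); print(to((.6413,-.0535,.1136)))"
```

```text
time: 7.72
position: [0.6409, -0.0535, 0.1168]
tool_rot: [0.439, -3.11, -0.0]
ft_force: [-0.7, 0.2, -0.9]
grip_width: 0.251
t 7.72 pos [640.9 -53.5 116.8] F [-0.7  0.2 -0.9] grip 0.251 tx [-0.961 -0.277  0.   ] ty [-0.277  0.961  0.   ] tz [-0.  0. -1.] j7 2.00
(array([-0.4, -0.1,  3.2]), array([0., 0., 0.]))
```

```bash
python3 -m handwheel '[[0,0,1.5,0,0,0,1],[0,0,2.7,0,0,0,1],[0,0,3,0,0,0,1],[0,0,3,0,0,0,1]]'; python3 -m handwheel '[[0,0,0.5,0,0,0,1],[0,0,0.5,0,0,0,1]]';python3 -m handwheel '[[0,0,0.5,0,0,0,1],[0,0,0.5,0,0,0,1]]'
```

```text
time: 8.22
position: [0.6411, -0.0536, 0.114]
tool_rot: [-0.439, 3.111, 0.0]
ft_force: [0.1, 0.4, -0.5]
grip_width: 0.253
time: 8.48
position: [0.6412, -0.0536, 0.1137]
tool_rot: [-0.439, 3.111, 0.0]
ft_force: [-0.2, -0.4, -0.6]
grip_width: 0.249
time: 8.72
position: [0.6413, -0.0536, 0.1136]
tool_rot: [-0.439, 3.11, 0.0]
ft_force: [-0.7, 0.3, 1.4]
grip_width: 0.251
```

```bash
python3 -m handwheel '[[0,0,0.5,0,0,0,1],[0,0,0.5,0,0,0,1],[0,0,0.5,0,0,0,1]]'; python3 -m handwheel '[[0,0,0.5,0,0,0,1],[0,0,0.5,0,0,0,1],[0,0,0.5,0,0,0,1]]'
```

```text
time: 9.1
position: [0.6414, -0.0536, 0.1134]
tool_rot: [-0.439, 3.11, 0.0]
ft_force: [-0.5, 0.5, 5.7]
grip_width: 0.25
time: 9.48
position: [0.6415, -0.0536, 0.1134]
tool_rot: [-0.439, 3.11, 0.0]
ft_force: [-2.6, 0.8, 7.3]
grip_width: 0.249
```

Contact with the plate comes at TCP z=0.1135, which puts the foot at 61 mm. Stiffness is about 6 N/mm. I'll compute the winding path next.

```bash
cat >> h.py <<'E'
C=np.array([.5943,-.0132]); PH=-.71
def path(a0,ths,ref=None):
    T=R.from_rotvec([.439,-3.11,0]).as_matrix()
    f=lambda t: C+.062*np.array([np.cos(PH+t),np.sin(PH+t)])
    p0=f(a0) if ref is None else np.array(ref)
    for t in ths:
        d=np.r_[(f(t)-p0)*1000,0]; print('%.2f'%t,(T.T@d).round(1)[:2])
E
python3 - <<'E'
from h import *
path(0,np.arange(.1,1.0,.1)); print(); path(.9,np.arange(.93,1.75,.03))
E
```

```text
0.10 [-5.   3.7]
0.20 [-9.6  7.8]
0.30 [-13.8  12.4]
0.40 [-17.5  17.3]
0.50 [-20.7  22.6]
0.60 [-23.3  28.3]
0.70 [-25.4  34.1]
0.80 [-26.9  40.1]
0.90 [-27.8  46.2]

0.93 [-0.1  1.9]
0.96 [-0.2  3.7]
0.99 [-0.3  5.6]
1.02 [-0.2  7.4]
1.05 [-0.1  9.3]
1.08 [-0.  11.1]
1.11 [ 0.2 13. ]
1.14 [ 0.4 14.8]
1.17 [ 0.7 16.7]
1.20 [ 1.1 18.5]
1.23 [ 1.5 20.3]
1.26 [ 2.  22.1]
1.29 [ 2.5 23.9]
1.32 [ 3.1 25.7]
1.35 [ 3.7 27.4]
1.38 [ 4.4 29.1]
1.41 [ 5.1 30.9]
1.44 [ 5.9 32.5]
1.47 [ 6.7 34.2]
1.50 [ 7.6 35.8]
1.53 [ 8.6 37.5]
1.56 [ 9.5 39. ]
1.59 [10.6 40.6]
1.62 [11.6 42.1]
1.65 [12.7 43.6]
1.68 [13.9 45. ]
1.71 [15.1 46.5]
1.74 [16.4 47.8]
```

```bash
python3 -m handwheel '[[0,0,-2.5,0,0,0,1],[-2.5,1.8,-2.5,0,0,0,1],[-5,3.7,-2.5,0,0,0,1],[-9.6,7.8,-2.5,0,0,0,1],[-13.8,12.4,-2.5,0,0,0,1],[-17.5,17.3,-2.5,0,0,0,1],[-17.5,17.3,-2.5,0,0,0,1]]'
python3 -c "
from h import *
st();s=ctrl.get_state(); d=s['position'][:2]-C; print(np.hypot(*d),np.arctan2(d[1],d[0])-PH)"
```

```text
time: 10.35
position: [0.6533, -0.0312, 0.1142]
tool_rot: [0.441, -3.11, -0.0]
ft_force: [-1.1, -2.3, -3.0]
grip_width: 0.248
t 10.35 pos [653.3 -31.2 114.2] F [-1.1 -2.3 -3. ] grip 0.248 tx [-0.961 -0.278  0.   ] ty [-0.278  0.961  0.   ] tz [-0.  0. -1.] j7 1.96
0.061674388863355765 0.4142055125272829
```

```bash
python3 -m handwheel '[[-3.2,5.3,0,0,0,0,1],[-5.8,11,0,0,0,0,1],[-7.9,16.8,0,0,0,0,1],[-9.4,22.8,0,0,0,0,1],[-10.3,28.9,0,0,0,0,1],[-10.3,28.9,0,0,0,0,1]]'
python3 -c "
from h import *
st();s=ctrl.get_state(); d=s['position'][:2]-C; print(np.hypot(*d),np.arctan2(d[1],d[0])-PH)"
```

```text
time: 11.1
position: [0.6552, -0.0006, 0.1148]
tool_rot: [-0.44, 3.11, 0.001]
ft_force: [-0.5, -2.6, -1.2]
grip_width: 0.253
t 11.10 pos [ 6.552e+02 -6.000e-01  1.148e+02] F [-0.5 -2.6 -1.2] grip 0.253 tx [-0.961 -0.278 -0.001] ty [-0.278  0.961  0.   ] tz [ 0.001  0.    -1.   ] j7 1.91
0.06217223267656184 0.9138027809464646
```

```bash
python3 -m handwheel '[[0,0,1.2,0,0,0,1],[0,0,2.2,0,0,0,1],[0,0,2.2,0,0,0,1]]';python3 -m handwheel '[[-0.1,0.9,0,0,0,0,1],[-0.1,1.9,0,0,0,0,1],[-0.1,1.9,0,0,0,0,1]]'
```

```text
time: 11.48
position: [0.6558, -0.0018, 0.1136]
tool_rot: [-0.438, 3.109, -0.0]
ft_force: [-1.4, -3.7, 5.0]
grip_width: 0.25
time: 11.85
position: [0.6556, -0.0013, 0.1135]
tool_rot: [-0.437, 3.109, -0.003]
ft_force: [-0.5, -5.4, 4.7]
grip_width: 0.249
```

```bash
python3 -m handwheel '[[-0.1,0.9,0.2,0,0,0,1],[-0.1,1.8,0.2,0,0,0,1]]' | grep -E "pos|force";python3 -m handwheel '[[0,1,0,0,0,0,1],[-0.1,1.9,0,0,0,0,1]]'| grep -E "pos|force";python3 -m handwheel '[[0,0.9,0,0,0,0,1],[0.1,1.8,0,0,0,0,1]]'| grep -E "pos|force"
```

```text
position: [0.6554, -0.0003, 0.1135]
ft_force: [-0.1, -6.4, 6.2]
position: [0.6549, 0.0013, 0.1135]
ft_force: [0.1, -6.8, 4.9]
position: [0.6546, 0.0023, 0.1136]
ft_force: [0.3, -8.1, 5.1]
```

```bash
python3 -m handwheel '[[0,0.9,0,0,0,0,1],[0.1,1.9,0,0,0,0,1]]' | grep -E "pos|force";python3 -m handwheel '[[0,1,0,0,0,0,1],[0.1,1.8,0,0,0,0,1]]'| grep -E "pos|force"
```

```text
position: [0.6541, 0.0038, 0.1136]
ft_force: [1.3, -8.0, 4.5]
position: [0.6535, 0.0054, 0.1136]
ft_force: [-0.0, -7.6, 4.0]
```

```bash
python3 -m handwheel '[[0.1,0.9,0.3,0,0,0,1],[0.2,1.9,0.3,0,0,0,1]]' | grep -E "pos|force";python3 -m handwheel '[[0.1,0.9,0,0,0,0,1],[0.2,1.8,0,0,0,0,1]]'| grep -E "pos|force"; python3 -m handwheel '[[0.2,1,0,0,0,0,1],[0.3,1.9,0,0,0,0,1]]'| grep -E "pos|force"
```

```text
position: [0.6531, 0.0068, 0.1136]
ft_force: [-0.5, -8.3, 5.6]
position: [0.6525, 0.0085, 0.1136]
ft_force: [1.1, -8.3, 4.9]
position: [0.6518, 0.0103, 0.1135]
ft_force: [1.2, -8.8, 5.0]
```

```bash
python3 -m handwheel '[[0.2,0.9,0,0,0,0,1],[0.4,1.8,0,0,0,0,1]]' | grep -E "pos|force";python3 -m handwheel '[[0.2,0.9,0,0,0,0,1],[0.4,1.8,0,0,0,0,1]]'| grep -E "pos|force"
```

```text
position: [0.651, 0.0121, 0.1135]
ft_force: [1.2, -7.3, 5.2]
position: [0.6502, 0.0138, 0.1136]
ft_force: [1.4, -8.3, 4.0]
```

```bash
python3 -m handwheel '[[0.2,0.9,0.3,0,0,0,1],[0.5,1.8,0.3,0,0,0,1]]' | grep -E "pos|force";python3 -m handwheel '[[0.2,0.9,0,0,0,0,1],[0.5,1.8,0,0,0,0,1]]'| grep -E "pos|force"
```

```text
position: [0.6496, 0.015, 0.1136]
ft_force: [1.3, -8.1, 5.3]
position: [0.6488, 0.0167, 0.1136]
ft_force: [1.3, -8.0, 5.1]
```

```bash
python3 -m handwheel '[[0.3,0.9,0,0,0,0,1],[0.6,1.8,0,0,0,0,1]]' | grep -E "pos|force";python3 -m handwheel '[[0.3,0.9,0.2,0,0,0,1],[0.6,1.7,0.2,0,0,0,1]]'| grep -E "pos|force"; python3 -c "
from h import *
st();s=ctrl.get_state(); d=s['position'][:2]-C; print(np.hypot(*d),np.arctan2(d[1],d[0])-PH)"
```

```text
position: [0.6478, 0.0184, 0.1136]
ft_force: [1.8, -9.5, 4.7]
position: [0.647, 0.0198, 0.1136]
ft_force: [1.8, -8.5, 5.7]
t 15.35 pos [647.   19.8 113.6] F [ 1.8 -8.5  5.7] grip 0.252 tx [-0.962 -0.274 -0.006] ty [-0.274  0.962 -0.006] tz [ 0.008 -0.004 -1.   ] j7 1.87
0.062165005632685906 1.2691789567652725
```

```bash
python3 -m handwheel '[[0.3,0.9,0,0,0,0,1],[0.7,1.7,0,0,0,0,1]]' | grep -E "pos|force";python3 -m handwheel '[[0.3,0.9,0.2,0,0,0,1],[0.7,1.8,0.2,0,0,0,1]]'| grep -E "pos|force"
```

```text
position: [0.646, 0.0213, 0.1136]
ft_force: [3.5, -9.0, 5.3]
position: [0.645, 0.0227, 0.1136]
ft_force: [1.7, -8.8, 6.4]
```

```bash
python3 -m handwheel '[[0.4,0.9,0,0,0,0,1],[0.8,1.6,0,0,0,0,1]]' | grep -E "pos|force";python3 -m handwheel '[[0.4,0.9,0.2,0,0,0,1],[0.8,1.7,0.2,0,0,0,1]]'| grep -E "pos|force"
```

```text
position: [0.6439, 0.0242, 0.1136]
ft_force: [4.8, -8.4, 4.0]
position: [0.643, 0.0255, 0.1136]
ft_force: [4.0, -7.9, 5.6]
```

```bash
python3 -m handwheel '[[0.4,0.8,0,0,0,0,1],[0.9,1.6,0,0,0,0,1]]' | grep -E "pos|force";python3 -m handwheel '[[0.5,0.8,0.2,0,0,0,1],[1,1.7,0.2,0,0,0,1]]'| grep -E "pos|force"
```

```text
position: [0.6417, 0.027, 0.1136]
ft_force: [3.6, -8.2, 5.2]
position: [0.6403, 0.0286, 0.1135]
ft_force: [3.3, -7.6, 5.4]
```

```bash
python3 -m handwheel '[[0.4,0.8,0,0,0,0,1],[0.9,1.5,0,0,0,0,1]]' | grep -E "pos|force";python3 -m handwheel '[[0.5,0.8,0.2,0,0,0,1],[1.1,1.6,0.2,0,0,0,1]]'| grep -E "pos|force"; python3 -c "
from h import *
st();s=ctrl.get_state(); d=s['position'][:2]-C; print(np.hypot(*d),np.arctan2(d[1],d[0])-PH)"
```

```text
position: [0.6373, 0.0324, 0.1122]
ft_force: [2.0, -4.7, 1.7]
position: [0.6344, 0.0349, 0.1109]
ft_force: [4.1, -3.6, 2.0]
t 17.35 pos [634.4  34.9 110.9] F [ 4.1 -3.6  2. ] grip 0.249 tx [-0.961 -0.277 -0.002] ty [-0.277  0.961 -0.   ] tz [ 0.002  0.001 -1.   ] j7 1.85
0.06263354364830861 1.586628569364506
```

The pin has started dropping: z went from 0.1136 to 0.1109 and the force collapsed, at about 1.55–1.59 rad. I'll push down gently there.

```bash
python3 -m handwheel '[[0,0,1,0,0,0,1],[0,0,2,0,0,0,1],[0,0,2,0,0,0,1]]' | grep -E "pos|force"; python3 -c "from h import *; st()"
```

```text
position: [0.6341, 0.035, 0.1086]
ft_force: [5.4, -2.3, 0.9]
t 17.73 pos [634.1  35.  108.6] F [ 5.4 -2.3  0.9] grip 0.251 tx [-0.961 -0.277 -0.001] ty [-0.277  0.961  0.   ] tz [ 0.001  0.001 -1.   ] j7 1.85
```

```bash
python3 -m handwheel '[[0,0,1.5,0,0,0,1],[0,0,3,0,0,0,1],[0,0,4.5,0,0,0,1],[0,0,4.5,0,0,0,1]]' | grep -E "pos|force"; python3 -m handwheel '[[0,0,1.5,0,0,0,1],[0,0,3,0,0,0,1],[0,0,4.5,0,0,0,1],[0,0,4.5,0,0,0,1]]' | grep -E "pos|force"
```

```text
position: [0.634, 0.0348, 0.104]
ft_force: [4.3, -2.4, 2.5]
position: [0.634, 0.0349, 0.0996]
ft_force: [4.6, -2.7, 1.7]
```

```bash
python3 -m handwheel '[[0,0,1,0,0,0,1],[0,0,2,0,0,0,1],[0,0,2,0,0,0,1],[0,0,2,0,0,0,1]]' | grep -E "pos|force"; python3 -m handwheel '[[0,0,1,0,0,0,1],[0,0,1,0,0,0,1],[0,0,1,0,0,0,1]]' | grep -E "pos|force"
```

```text
position: [0.6341, 0.0349, 0.0977]
ft_force: [4.9, -2.2, 3.8]
position: [0.6342, 0.0349, 0.0976]
ft_force: [3.2, -1.3, 5.9]
```

```bash
python3 -m handwheel '[[0,0,0.7,0,0,0,1],[0,0,0.7,0,0,0,1],[0,0,0.7,0,0,0,1]]' | grep -E "pos|force"; python3 -m handwheel '[[0,0,-0.8,0,0,0,1],[0,0,-1.2,0,0,0,1],[0,0,-1.2,0,0,0,1]]' | grep -E "pos|force"
python3 -m handwheel '[[0,0,0,0,0,0,0.4],[0,0,0,0,0,0,0.3],[0,0,0,0,0,0,0.2],[0,0,0,0,0,0,0.0],[0,0,0,0,0,0,0],[0,0,0,0,0,0,0]]'
python3 - <<'E'
from h import *
for n in ("side","scene"):
    im=ctrl.get_image(n); x,y=map(int,proj(n,(.62,.0,.09))); cv2.imwrite(f"pics/{n}4.png",cv2.resize(im[y-60:y+60,x-80:x+80,::-1],None,fx=5,fy=5,interpolation=cv2.INTER_CUBIC)[:600])
E
```

```text
position: [0.6342, 0.0349, 0.0975]
ft_force: [2.4, -2.4, 10.0]
position: [0.6341, 0.0349, 0.0976]
ft_force: [3.6, -2.3, 5.5]
time: 21.1
position: [0.6333, 0.0348, 0.0969]
tool_rot: [0.439, -3.11, -0.001]
ft_force: [0.4, 0.2, 0.9]
grip_width: 0.496
```

View pics/side4.png

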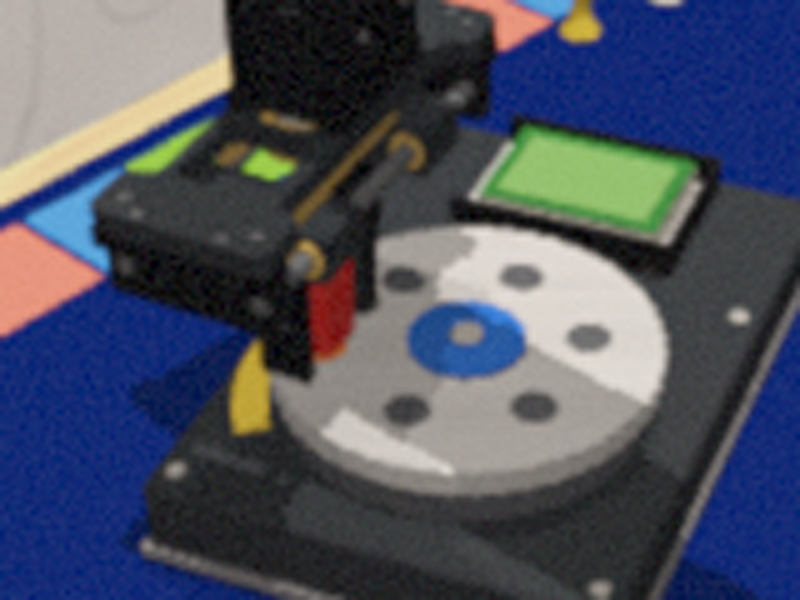

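View pics/scene4.png

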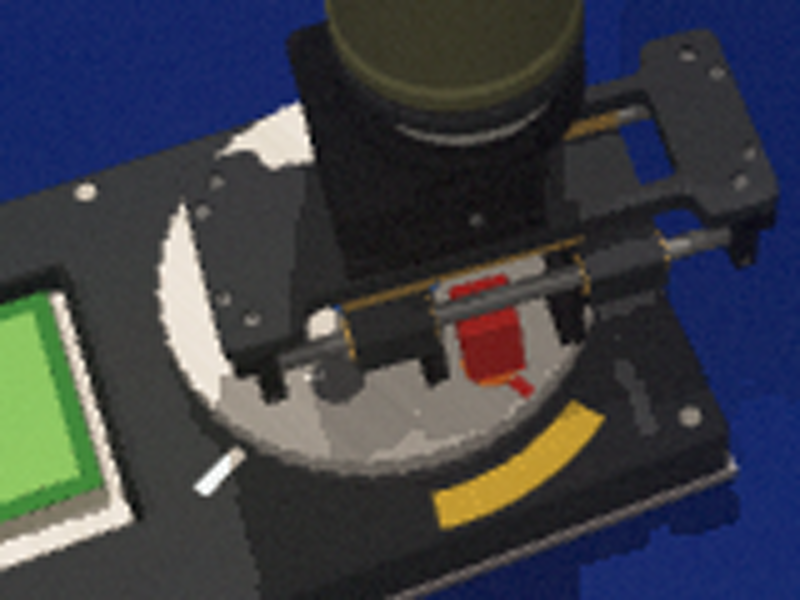

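The fingers are open, the pin stands in the wheel and the wheel is still wound with its red mark beside the arc. Next I'll retract straight up, then move clear.

```bash
python3 -m handwheel '[[0,0,-5,0,0,0,-0.1],[0,0,-20,0,0,0,-0.1],[0,0,-50,0,0,0,-0.1],[0,0,-90,0,0,0,-0.1],[0,0,-110,0,0,0,-0.1],[0,40,-110,0,0,0,-0.1],[0,90,-110,0,0,0,-0.1],[0,140,-110,0,0,0,-0.1],[0,180,-110,0,0,0,-0.1],[0,180,-110,0,0,0,-0.1]]'
python3 - <<'E'
from h import *
st()
for n in ("side","scene"):
    im=ctrl.get_image(n); cv2.imwrite(f"pics/{n}5f.png",im[:,:,::-1]); x,y=map(int,proj(n,(.62,.0,.09))); cv2.imwrite(f"pics/{n}5.png",cv2.resize(im[y-60:y+60,x-80:x+80,::-1],None,fx=5,fy=5,interpolation=cv2.INTER_CUBIC)[:600])
    for k,lo,hi in [("green",(55,100,40),(80,255,255)),("purple",(140,100,30),(165,255,255)),("blue",(104,140,150),(114,255,255))]:
        print(n,k,[c for c,s in blobs(im,lo,hi)[0] if 30<s[4]<260])
E
```

```text
time: 22.45
position: [0.5818, 0.2128, 0.2069]
tool_rot: [0.45, -3.108, -0.004]
ft_force: [0.6, -1.2, 0.1]
grip_width: 0.547
t 22.45 pos [581.8 212.8 206.9] F [ 0.6 -1.2  0.1] grip 0.547 tx [-0.959 -0.284  0.001] ty [-0.284  0.959  0.002] tz [-0.001  0.002 -1.   ] j7 1.51
side green [(np.float64(307.5), np.float64(134.1)), (np.float64(60.1), np.float64(247.0)), (np.float64(161.9), np.float64(280.6))]
side purple [(np.float64(332.5), np.float64(78.8)), (np.float64(446.2), np.float64(126.7)), (np.float64(140.6), np.float64(183.0)), (np.float64(400.9), np.float64(298.7)), (np.float64(433.3), np.float64(304.5)), (np.float64(160.5), np.float64(347.3)), (np.float64(47.8), np.float64(371.8))]
side blue [(np.float64(406.5), np.float64(109.4)), (np.float64(217.0), np.float64(143.0)), (np.float64(513.5), np.float64(153.4)), (np.float64(280.8), np.float64(167.7)), (np.float64(86.4), np.float64(211.7)), (np.float64(468.8), np.float64(229.0)), (np.float64(39.6), np.float64(240.3)), (np.float64(24.8), np.float64(303.2)), (np.float64(249.9), np.float64(319.2)), (np.float64(13.7), np.float64(329.5)), (np.float64(370.3), np.float64(356.6))]
scene green [(np.float64(380.1), np.float64(227.6)), (np.float64(445.6), np.float64(328.9))]
scene purple [(np.float64(406.5), np.float64(185.9))]
scene blue [(np.float64(33.4), np.float64(113.2)), (np.float64(20.8), np.float64(126.9)), (np.float64(463.2), np.float64(349.5)), (np.float64(224.8), np.float64(369.2)), (np.float64(196.9), np.float64(381.9))]
```

View pics/side5.png

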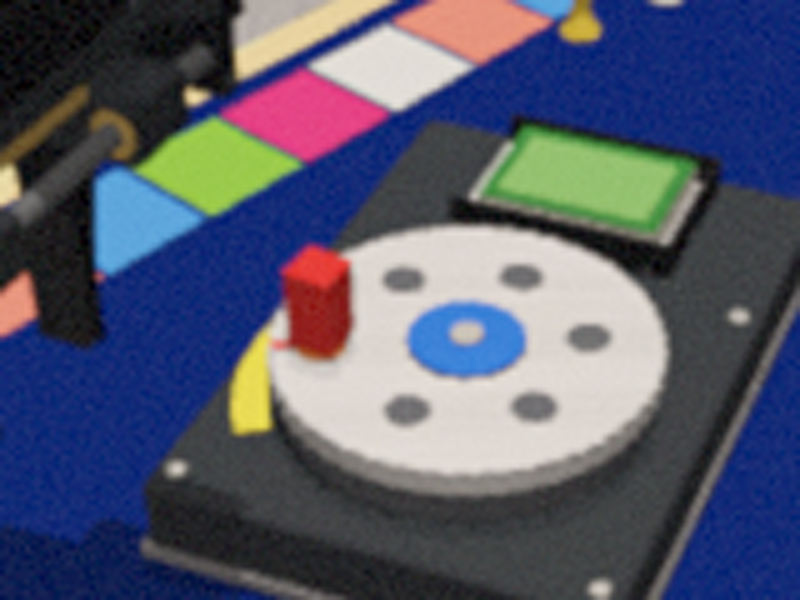

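View pics/scene5f.png

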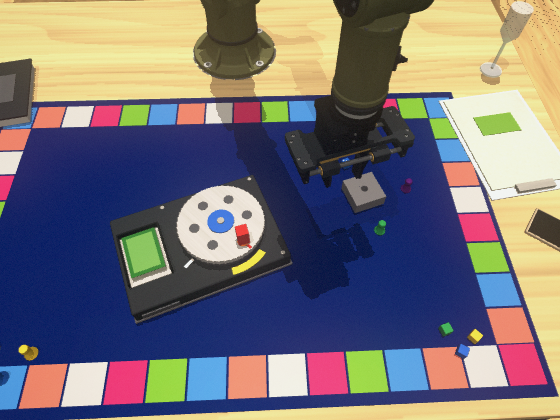

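The side view shows the pin upright with its head just above the wheel, beside the yellow arc. The scene view shows an empty block, with both pawns where they started and the die visible at about (346,160). The arm is clear, so I'm handing in.

```bash
python3 -m handwheel '[[0,0,0,0,0,0,-0.1],[0,0,0,0,0,0,-0.1],[0,0,0,0,0,0,-0.1]]'; python3 -c "
from bench import ctrl
print(ctrl.close_job(), ctrl.get_state()['time'])"
```

```text
time: 22.92
position: [0.5841, 0.2067, 0.2071]
tool_rot: [-0.437, 3.111, -0.0]
ft_force: [0.0, -0.0, -0.2]
grip_width: 0.545
the job is handed in; nothing more can be done
the job is handed in; nothing more can be done
```

The feed wheel is wound and held by the pin alone. I handed the job in at about 23 s of the 64 s allowed; the hand-in reports no verdict.

**What I did:** I took the pin from its block and put it down through the orange-ringed hole. I then wound the wheel counter-clockwise, pressing the pin down with about 4–6 N. It dropped into the lock hole at about 1.55–1.59 rad, and I pushed it home and let go. The highest downward force I read on the pin was about 10 N.

**Last checks:**
- **Pin depth:** before release, the tool height put the pin's foot at about 45 mm above the table, which is fully home. I did not re-measure it from the images after letting go.
- **Wheel:** after release and retreat, the side and scene views showed the pin upright and the wheel still wound, with its red mark beside the yellow arc.
- **Pawns and die:** both pawns were within 0.1 pixel of their starting positions in both views. The die was unmoved in the side view; in the scene view the gripper partly hid it, so the colour check could not find it there.
- **Disagreement:** the three cameras placed the wheel axis up to about 4 mm apart. I used a compromise between them, and the radius felt while winding (61.7–62.6 mm against 62 mm) supported it.

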